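# Index the drill jig to its first station

## Task

A brass bar is loaded in the drilling jig. Pull up the index plunger, slide the carriage towards the drill bush to the first drilling hole and let the pin drop fully home in it, never forcing the carriage against the pin; then swing the clamp lever clockwise until it is tight. Leave everything else on the bench where it lies.

Things in the scene. Friction and masses are not known exactly. Their poses are not given: they have to be found in the camera images.
- jig: drill jig bolted to the bench, green base 170 x 300 x 18 mm; origin under its middle, x away from the robot at zero yaw, y along the slide, z up. A dark bridge with a steel drill bush (top 96 mm up) over x 0, y 51 mm, reaches from x -20 to 82 mm. The carriage with the clamped bar and two strap clamps is below 70 mm, its front apron (x -87 to -41 mm) 53 mm high.
- carriage (a joint): carriage position along the jig's +y, m; 0 = loading place, end stops at -0.012 and 0.116; sliding takes 3 to 5 N. The steel index strip under the plunger was shifted by hand, so its holes are not known: the pin starts in a long loading slot that ends before 0.035; from 0.036 to 0.043 the pin is always over flat steel; the first drilling hole lies between 0.045 and 0.071, the second 0.042 farther.
- plunger (a joint): height of the spring plunger, m: 0 = pin fully home (8 mm deep in the strip), 0.008 = pin riding on the strip's flat top, clear above 0.0085, top stop 0.014. The spring pulls it down with about 6 N at 0 to 9 N at the top. Pin 8 mm with a short tapered nose, holes 9 mm: it drops in by itself when over a hole and locks the carriage. Over 20 N of side load on it shifts the strip and spoils it.
- clamp (a joint): clamp lever angle, rad: 0 = open, handle towards the jig's -x; grows clockwise seen from above to the stop at 1.45, handle nearly towards +y; above 1.2 it is tight. Turning takes 4 N at the tip, growing to 7 N when tight; it stays where it is left.
- knob (a point): centre of the black plunger knob with a red cap: upright cylinder 28 mm across, 24 mm high, on the carriage's front apron over an 18 mm steel sleeve with a 25 mm nut (60 mm up). It rides with the carriage and rises with the plunger; centre 88.5 mm above the bench when the pin is home.
- lever_tip (a point): middle of the outer part of the clamp lever's orange handle, 14 mm thick, 55 mm from the lever's axis, 85 mm above the bench, with free space beneath and on both sides; the handle ends 14 mm farther out.
- lever_hub (a point): point on the clamp lever's upright axis, 85 mm above the bench, over a black hub 22 mm across and 77 mm high; on the carriage 85 mm from the plunger's axis in the jig's +y.
- spool_mid (a point): spool of brass wire, blue flanges 84 mm across, 38 mm high; point at its centre. A bystander.
- mandrel_mid (a point): dark steel ring mandrel lying down, 215 mm long, up to 48 mm thick; point near its middle. A bystander.
- rule_mid (a point): steel rule 300 x 26 x 4 mm lying flat; point at its centre. A bystander.
- pliers_mid (a point): red-handled pliers, about 125 mm long, lying flat; point at the pivot. A bystander.
- handpiece_mid (a point): steel rotary drill handpiece 25 mm thick, 140 mm long, lying; point near its middle. A bystander.
- tin_mid (a point): green tin of cutting wax, 60 mm across, 45 mm high; point at its centre. A bystander.
- hammer_grip (a point): hammer lying on the bench; point on its handle. A bystander.
- offcut_mid (a point): brass offcut 110 x 22 x 5 mm lying flat; point at its centre. A bystander.

How it is judged (in metres and radians):
On the way, in this order (a step that is already met when the one before it is completed fails the run):
1. the plunger is pulled clear of the loading slot, the clamp still open (value of joint plunger above 0.0085 m and value of joint carriage below 0.034 m and value of joint clamp below 0.6 rad), for 0.1 s.
2. the pin is home in the first drilling hole, the clamp still open (value of joint carriage between 0.044 and 0.072 m and value of joint plunger below 0.002 m and value of joint clamp below 0.6 rad), for 0.2 s.
3. the clamp is tight with the pin home (value of joint carriage between 0.044 and 0.072 m and value of joint plunger below 0.002 m and value of joint clamp above 1.2 rad), for 0.2 s.
At the end, for the whole second after the job is handed in: The carriage stands still at the first drilling hole (joint between 0.044 and 0.072), the plunger is down in it to within 2 mm and the clamp lever is turned beyond 1.2 rad (all of step 3 and velocity of joint carriage between -0.01 and 0.01 m/s); the robot touches nothing.
It fails at once if the pin is forced sideways against the index strip (over 20 N) (contact force between plunger_c0 and anything else above 20 N).
It fails at once if a thing lying on the bench is moved more than 20 mm (distance of any of spool_mid, mandrel_mid, rule_mid, pliers_mid, handpiece_mid, tin_mid, hammer_grip, offcut_mid from where it was at the start of the episode above 0.02 m).
It also fails if it takes over 53 s, if anything falls off the work surface, if the arm or the gripper's body presses on something with over 40 N, if the wrist force passes 120 N, or if a joint passes its speed limit or range.

## Robot

A 6-joint arm with a two-finger parallel gripper is mounted at the origin on the work surface. World frame = base frame: x ahead of the robot, y to its left, z up, the work surface at z = 0. Lengths are in m, angles in degrees, forces in N, time in s.
With the tool pointing down it reaches from about 0.35 to 0.975 m from the base axis. Payload 4.9 kg.
Tool frame: the origin (TCP) lies midway between the tips of the shut fingers; the grasp point (between the pads) lies 19 mm behind it; z points along the fingers, y is the line along which they close (so a half turn about z gives the same grasp; the last joint's range is limited). The gripper opens to 85 mm and grips with 20 to 120 N. Pads are 22 mm wide; open, the fingers measure 114 mm over their backs; the gripper's body (76 mm by 85 mm) begins 54 mm behind the grasp point. The pads swing forward as they close: fully open they stand 13 mm farther back than shut.
Start: joints at [67.036, 3.019, 92.412, -0, 84.569, -6.818], TCP at [0.174, 0.6, 0.231] pointing down, gripper open.
Joint ranges: [-172.51, 172.51], [-57.92, 126.97], [3.15, 148.05], [-58.71, 238.71], [5.1, 150.11], [-179.66, 179.66]. Speed limits (degrees/s): [147.25, 147.25, 180, 180, 180, 180].

## Interface

Orientations are given as a 3x3 rotation matrix whose columns are the frame's x, y, z axes.
In Python, from plant import robot, viewer gives the robot as it stands.
- The arm moves only by the tool drive_tool, never from a script. Its argument "series" is a list of rows, each a list of 7 numbers: the shift along the tool's x, y, z normalised to -1 to 1, where 1 is 0.5 m, then the turn, a rotation vector about the tool's x, y, z normalised to -1 to 1, where 1 is 180 degrees, then the opening, from 0 (shut) to 1 (fully open). In form: [[dx, dy, dz, ax, ay, az, jaw], ...]. A call has 1 to 20 rows; each row is the pose to reach, as a shift and turn from the pose commanded when the call began, along the tool's axes at that moment, turning the shorter way round; what a row does not reach only later rows make up. A row lasts 1/8 s, in which the tool goes at most 62.5 mm and 10.7 degrees, less where a joint would pass 70% of its speed; a pose out of reach is approached as far as the arm can. A call with a number of a shift or a turn outside -1 to 1 is refused whole. A call with a gripper value outside its range is refused whole. The fingers move at their own pace and stop on an object; "squeeze" is the grip in N (left out, the last holds). Time passes only in rows, so rows that repeat a pose let the fingers close. It gives the time, the measured TCP pose, the force, the opening and the grip force at its end, in the units of the state.
- robot.sense(): the state, without advancing time (a new reading comes with each control period).
- viewer.snapshot(name): name is "scene" or "top" or "wrist"; returns the picture (384x512x3 uint8, red, green, blue); there is no depth.
- viewer.get_calibration(name): a dict with "mtx" (3x3 intrinsics, pixels), "dist" ([k1, k2, p1, p2, k3] as OpenCV has them; the pictures are not rectified), "pose" (4x4, takes a point from camera to world coordinates). Camera axes: x right, y up, looking along -z (the intrinsics and any distortion apply to the point x, -y, -z); pixel columns grow to the right and rows downward; lengths in m; the calibration is good to about 2 mm. A picture is of the moment at which its call begins: read the wrist's pose just before it. get_calibration takes no time and is no camera call; for the wrist camera it gives the pose at the moment of the call.
- robot.close_job(): hands the job in; it is judged then, once.
The state is a dict: "t": time; "q": joint angles; "dq": joint speeds; "tau": joint torques, N m; "position": TCP position; "ee_rot": TCP orientation; "contact_force": force on the tool from outside, world axes, zero at the start; "torque": the same for the moment, N m; "gripper_width": finger opening in m; "gripper_force": force on a finger pad.
Only numpy, scipy, OpenCV 4.12 (cv2) and the standard library are available. Lean on these libraries where they do the work, as an engineer would, in place of code of your own. Each camera call takes 0.05 s, during which the arm holds its last target. There are 200 camera calls.

## Working session

There is one attempt and no reset: what is moved stays moved. The work goes in short steps, Python scripts to look and compute and a tool call to move; the robot and the scene stay as the last step left them, time stands still between calls to the robot, and variables do not carry over. Pictures are saved under pics/ and viewed, at most 10 in all, crops included, and the job is handed in when it is done.

Besides the shell and the picture viewer there is one more tool, called in YAML: its name, and indented under it one key for each argument. drive_tool: Moves the arm, as the interface text tells. Its arguments: {"type":"object","properties":{"series":{"type":"array","items":{"type":"array","items":{"type":"number","minimum":-1,"maximum":1}}},"squeeze":{"type":"number"}},"required":["series"]}

```bash
mkdir -p pics
cat > h.py <<'E'
import numpy as np, cv2
from plant import robot, viewer
def snap(n,f):
    im=viewer.snapshot(n); cv2.imwrite('pics/'+f,im[:,:,::-1]); return im
def ray(c,u,v):
    p=cv2.undistortPoints(np.array([[[u,v]]],float),np.array(c['mtx'],float),np.array(c['dist'],float))[0,0]
    T=np.array(c['pose']); d=T[:3,:3]@np.array([p[0],-p[1],-1.]); return T[:3,3],d
def atz(c,u,v,z):
    o,d=ray(c,u,v); return o+d*(z-o[2])/d[2]
def proj(c,P):
    T=np.array(c['pose']); q=(np.array(P)-T[:3,3])@T[:3,:3]; q=q*[1,-1,-1]
    return cv2.projectPoints(q.reshape(1,3),np.zeros(3),np.zeros(3),np.array(c['mtx'],float),np.array(c['dist'],float))[0].ravel()
E
python3 - <<'E'
from h import *
a=snap('scene','s0.png');b=snap('top','t0.png')
for n in('scene','top'):
    c=viewer.get_calibration(n);print(n,np.round(c['pose'],3).tolist(),np.round(c['mtx'],0).tolist())
s=robot.sense();print(s['t'],s['position'],np.round(s['ee_rot'],3).tolist(),s['gripper_width'])
E
```

```text
scene [[0.814, -0.383, 0.436, 1.039], [0.581, 0.552, -0.598, -0.708], [-0.012, 0.74, 0.672, 0.889], [0.0, 0.0, 0.0, 1.0]] [[413.0, 0.0, 262.0], [0.0, 413.0, 194.0], [0.0, 0.0, 1.0]]
top [[0.006, 0.993, -0.122, 0.351], [-1.0, 0.004, -0.017, -0.014], [-0.016, 0.122, 0.992, 1.594], [0.0, 0.0, 0.0, 1.0]] [[494.0, 0.0, 254.0], [0.0, 494.0, 193.0], [0.0, 0.0, 1.0]]
0.1 [0.17358039 0.59981114 0.2301527 ] [[-0.961, 0.278, -0.001], [0.278, 0.961, -0.002], [0.0, -0.002, -1.0]] 0.08558396543150534
```

View pics/t0.png

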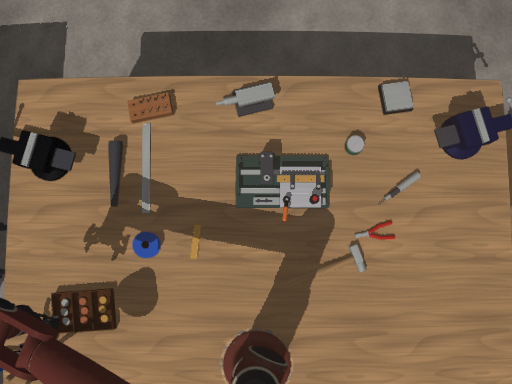

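View pics/s0.png

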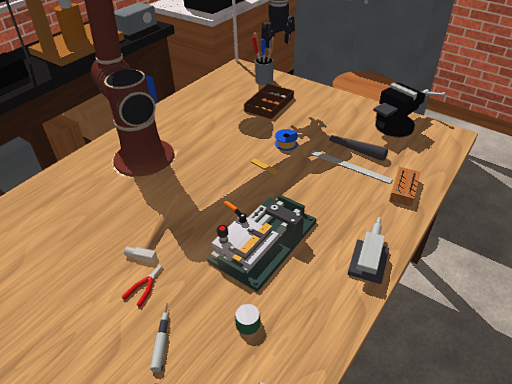

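The top view shows the jig almost square to the robot. The knob is at about (315,198), the hub at (287,199), the lever pointing to (285,216), and the bush at (267,178), with +y to the left. I'll refine by colour in both views.

Run:
```python
from h import *
t=cv2.imread('pics/t0.png');s=cv2.imread('pics/s0.png')
ct,cs=viewer.get_calibration('top'),viewer.get_calibration('scene')
print(np.linalg.norm(np.diff([atz(ct,315,198,.1),atz(ct,287,199,.085)],axis=0)))
def blob(im,x0,x1,y0,y1,lo,hi):
    m=cv2.inRange(cv2.cvtColor(im,cv2.COLOR_BGR2HSV)[y0:y1,x0:x1],lo,hi);ys,xs=np.nonzero(m);return xs.mean()+x0,ys.mean()+y0,len(xs)
def tri(a,b):
    A=[];B=[]
    M=np.zeros((3,3));v=np.zeros(3)
    for c,p in((ct,a),(cs,b)):
        o,d=ray(c,*p[:2]);d/=np.linalg.norm(d);P=np.eye(3)-np.outer(d,d);M+=P;v+=P@o
    return np.linalg.solve(M,v)
a=blob(t,305,325,190,208,(0,130,70),(8,255,255));b=blob(s,210,235,222,240,(0,130,70),(8,255,255))
a2=blob(t,305,325,190,208,(172,130,70),(180,255,255))if 0 else None
print('knobcap',a,b,tri(a,b),atz(ct,*a[:2],.1005))
a=blob(t,275,295,202,225,(5,170,120),(18,255,255));b=blob(s,218,246,198,222,(5,170,120),(18,255,255))
print('handle',a,b,tri(a,b),atz(ct,*a[:2],.09))
# jig corners, z=.018
for p in((237,155),(237,208),(328,208),(328,155)):print(p,atz(ct,*p,.018).round(3))
g=np.hstack([cv2.resize(t[145:230,225:335],(440,340),interpolation=cv2.INTER_CUBIC),cv2.resize(s[190:290,200:325],(360,288),interpolation=cv2.INTER_CUBIC)[:288] if 0 else cv2.resize(s[190:290,200:325],(360,340),interpolation=cv2.INTER_CUBIC)])
cv2.imwrite('pics/c0.png',g)
```

```text
0.08592729129850496
knobcap (np.float64(314.5), np.float64(198.0), 24) (np.float64(221.96296296296296), np.float64(227.88888888888889), 27) [ 0.52043524 -0.17455177  0.10098119] [ 0.52137678 -0.17372963  0.1005    ]
handle (np.float64(284.56666666666666), np.float64(213.55), 60) (np.float64(229.84285714285716), np.float64(205.25714285714287), 70) [ 0.473545   -0.08429854  0.08591369] [ 0.4744013  -0.08297436  0.09      ]
(237, 155) [0.67  0.068 0.018]
(237, 208) [0.497 0.066 0.018]
(328, 208) [ 0.499 -0.226  0.018]
(328, 155) [ 0.672 -0.228  0.018]
```

View pics/c0.png

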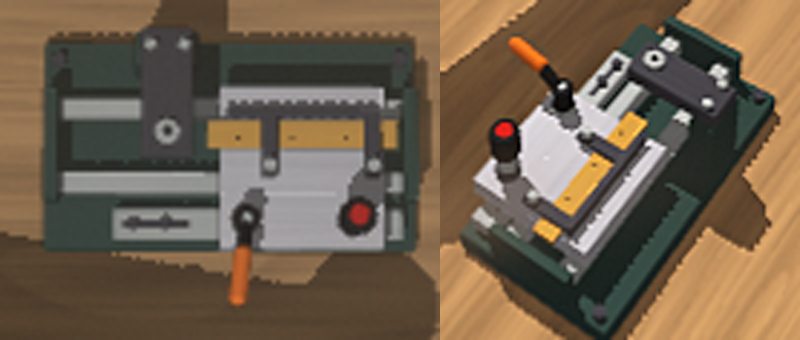

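The knob cap triangulates to (0.520, -0.175, 0.101), which matches the given 0.1005 top height. The hub is 85 mm on, so everything checks out. Jig yaw is about 0. I'll go above the knob with the tool squared to the jig.

drive_tool:
  series:
    - [-0.8,-0.6,0,0,0,-0.09,1]
    - [-0.8,-0.6,0,0,0,-0.09,1]
    - [-0.8,-0.6,0,0,0,-0.09,1]
    - [-0.8,-0.6,0,0,0,-0.09,1]
    - [-0.8,-0.6,0,0,0,-0.09,1]
    - [-0.8,-0.6,0,0,0,-0.09,1]
    - [-0.8,-0.6,0,0,0,-0.09,1]
    - [-0.8,-0.6,0,0,0,-0.09,1]
    - [-0.8,-0.6,0,0,0,-0.09,1]
    - [-0.8,-0.6,0,0,0,-0.09,1]

```text
t: 1.35
position: [0.4742, 0.201, 0.2308]
ee_rot: [[-1.0, -0.0, -0.001], [-0.0, 1.0, 0.0], [0.001, 0.0, -1.0]]
contact_force: [-0.4, -1.2, -0.5]
gripper_width: 0.0851
gripper_force: 0.0
```

drive_tool:
  series:
    - [-0.092,-0.75,0.04,0,0,0,1]
    - [-0.092,-0.75,0.04,0,0,0,1]
    - [-0.092,-0.75,0.04,0,0,0,1]
    - [-0.092,-0.75,0.04,0,0,0,1]
    - [-0.092,-0.75,0.04,0,0,0,1]
    - [-0.092,-0.75,0.04,0,0,0,1]
    - [-0.092,-0.75,0.04,0,0,0,1]
    - [-0.092,-0.75,0.04,0,0,0,1]
    - [-0.092,-0.75,0.04,0,0,0,1]

```text
t: 2.48
position: [0.5211, -0.172, 0.2113]
ee_rot: [[-1.0, -0.004, 0.0], [-0.004, 1.0, 0.0], [-0.0, 0.0, -1.0]]
contact_force: [0.3, -0.2, 0.7]
gripper_width: 0.0856
gripper_force: 0.0
```

Run:
```python
from h import *
w=snap('wrist','w0.png');c=viewer.get_calibration('wrist');print(robot.sense()['position'])
m=cv2.inRange(cv2.cvtColor(w,cv2.COLOR_RGB2HSV),(0,150,70),(6,255,255));n,l,st,ce=cv2.connectedComponentsWithStats(m)
for i in range(1,n):
    if st[i,4]>60: print(st[i],ce[i],atz(c,*ce[i],.1005).round(4))
m=cv2.inRange(cv2.cvtColor(w,cv2.COLOR_RGB2HSV),(7,180,120),(18,255,255));n,l,st,ce=cv2.connectedComponentsWithStats(m)
for i in range(1,n):
    if st[i,4]>200:
        print(st[i],ce[i],atz(c,*ce[i],.092).round(4))
```

```text
[ 0.52112443 -0.17209638  0.21140249]
[   0   47   82   62 1961] [40.67975523 72.74706782] [ 0.4294 -0.3361  0.1005]
[243 179  19  18 270] [252.02222222 187.30740741] [ 0.5207 -0.1742  0.1005]
[346 104  25  55 856] [357.76752336 130.69626168] [ 0.4737 -0.0862  0.092 ]
```

View pics/w0.png

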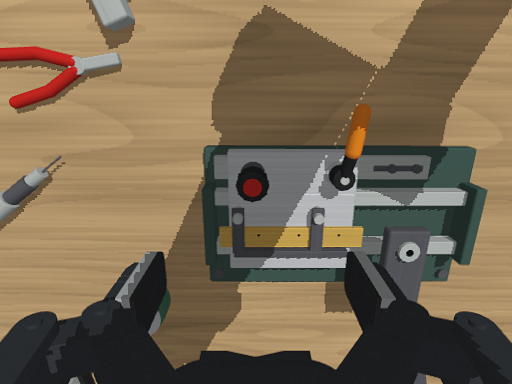

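The wrist view shows the red cap at (252,187), which gives (0.5207, -0.1742). The hub is at about (343,178) and the orange handle reaches to (362,106). Descending around the knob now, then gripping.

drive_tool:
  series:
    - [0,-0.004,0.2,0,0,0,1]
    - [0,-0.004,0.2,0,0,0,1]
    - [0,-0.004,0.278,0,0,0,1]
    - [0,-0.004,0.278,0,0,0,1]
    - [0,-0.004,0.278,0,0,0,1]
    - [0,-0.004,0.278,0,0,0,0.5]
    - [0,-0.004,0.278,0,0,0,0.45]
    - [0,-0.004,0.278,0,0,0,0.4]
    - [0,-0.004,0.278,0,0,0,0.4]
    - [0,-0.004,0.278,0,0,0,0.4]
    - [0,-0.004,0.278,0,0,0,0.4]
  squeeze: 40

```text
t: 3.9
position: [0.5209, -0.176, 0.0722]
ee_rot: [[-1.0, -0.001, -0.0], [-0.001, 1.0, 0.0], [0.0, 0.0, -1.0]]
contact_force: [0.2, -0.1, 0.3]
gripper_width: 0.0344
gripper_force: 0.0
```

drive_tool:
  series:
    - [0,0,0,0,0,0,0.34]
    - [0,0,0,0,0,0,0.2]
    - [0,0,0,0,0,0,0.2]
    - [0,0,0,0,0,0,0.2]

```text
t: 4.4
position: [0.521, -0.1758, 0.0725]
ee_rot: [[-1.0, -0.001, -0.0], [-0.001, 1.0, 0.0], [0.0, 0.0, -1.0]]
contact_force: [-0.7, 3.1, 3.7]
gripper_width: 0.0268
gripper_force: 39.8
```

drive_tool:
  series:
    - [0,0,-0.008,0,0,0,0.2]
    - [0,0,-0.016,0,0,0,0.2]
    - [0,0,-0.023,0,0,0,0.2]
    - [0,0,-0.023,0,0,0,0.2]
    - [0,0,-0.023,0,0,0,0.2]

```text
t: 5.03
position: [0.5208, -0.1758, 0.0832]
ee_rot: [[-1.0, -0.001, -0.0], [-0.001, 1.0, 0.0], [0.0, 0.0, -1.0]]
contact_force: [4.7, 0.8, -10.0]
gripper_width: 0.0269
gripper_force: 39.9
```

drive_tool:
  series:
    - [0,0.01,0,0,0,0,0.2]
    - [0,0.02,0,0,0,0,0.2]
    - [0,0.03,0,0,0,0,0.2]
    - [0,0.04,0,0,0,0,0.2]
    - [0,0.05,0,0,0,0,0.2]
    - [0,0.06,0,0,0,0,0.2]
    - [0,0.07,0,0,0,0,0.2]
    - [0,0.077,0,0,0,0,0.2]
    - [0,0.077,0,0,0,0,0.2]
    - [0,0.077,0,0,0,0,0.2]

```text
t: 6.28
position: [0.5207, -0.1376, 0.0836]
ee_rot: [[-1.0, -0.001, -0.0], [-0.001, 1.0, -0.0], [0.0, -0.0, -1.0]]
contact_force: [3.9, -2.3, -10.1]
gripper_width: 0.0266
gripper_force: 40.0
```

drive_tool:
  series:
    - [0,0,0.003,0,0,0,0.2]
    - [0,0,0.005,0,0,0,0.2]
    - [0,0,0.005,0,0,0,0.2]
    - [0,0,0.005,0,0,0,0.36]
    - [0,0,0.005,0,0,0,0.36]
    - [0,0,0.005,0,0,0,0.36]

```text
t: 7.02
position: [0.5215, -0.1377, 0.0824]
ee_rot: [[-1.0, -0.001, 0.001], [-0.001, 1.0, -0.001], [-0.001, -0.001, -1.0]]
contact_force: [-0.1, 0.5, 0.5]
gripper_width: 0.0308
gripper_force: 0.0
```

```bash
cat > red.py <<'E'
from h import *
w=viewer.snapshot('wrist');c=viewer.get_calibration('wrist')
m=cv2.inRange(cv2.cvtColor(w,cv2.COLOR_RGB2HSV),(0,150,40),(6,255,255));n,l,st,ce=cv2.connectedComponentsWithStats(m)
for i in range(1,n):
    if st[i,4]>150 and 180<ce[i][0]<330: print(st[i],ce[i].round(1),[atz(c,*ce[i],z).round(4)[:2] for z in(.1005,.1085)])
s=robot.sense();print(s['t'],s['position'].round(4),np.round(s['contact_force'],1))
cv2.imwrite('pics/w_last.png',w[:,:,::-1])
E
python3 red.py
```

```text
[237 264  37  33 951] [255.1 279.7] [array([ 0.5256, -0.1371]), array([ 0.5202, -0.1372])]
7.075 [ 0.5213 -0.1377  0.0821] [ 0.5 -1.   0.5]
```

View pics/w_last.png

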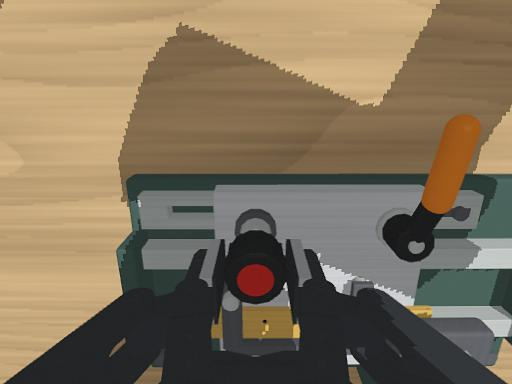

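The pin rides on the flat: the cap's x agrees with a height of 0.1085. The fingers sit loosely around the knob, which is at (255,280). Now I'll push gently in +y.

drive_tool:
  series:
    - [0,0.002,0,0,0,0,0.36]
    - [0,0.004,0,0,0,0,0.36]
    - [0,0.006,0,0,0,0,0.36]
    - [0,0.008,0,0,0,0,0.36]
    - [0,0.01,0,0,0,0,0.36]

```text
t: 7.7
position: [0.521, -0.1339, 0.0815]
ee_rot: [[-1.0, -0.001, 0.0], [-0.001, 1.0, -0.003], [-0.0, -0.003, -1.0]]
contact_force: [-1.0, -6.5, -0.6]
gripper_width: 0.0308
gripper_force: 3.8
```

```bash
python3 red.py
```

```text
[232 266  38  33 956] [250.9 281.7] [array([ 0.5259, -0.1352]), array([ 0.5205, -0.135 ])]
7.75 [ 0.521  -0.1338  0.0815] [-0.8 -4.5 -0.5]
```

drive_tool:
  series:
    - [0,0.002,0,0,0,0,0.36]
    - [0,0.004,0,0,0,0,0.36]
    - [0,0.006,0,0,0,0,0.36]

```text
t: 8.12
position: [0.521, -0.131, 0.0816]
ee_rot: [[-1.0, -0.001, 0.0], [-0.001, 1.0, -0.003], [-0.0, -0.003, -1.0]]
contact_force: [0.7, -5.5, -1.5]
gripper_width: 0.0308
gripper_force: 2.2
```

drive_tool:
  series:
    - [0,0.002,0,0,0,0,0.36]
    - [0,0.004,0,0,0,0,0.36]

```text
t: 8.38
position: [0.521, -0.129, 0.0816]
ee_rot: [[-1.0, -0.001, 0.0], [-0.001, 1.0, -0.003], [-0.0, -0.003, -1.0]]
contact_force: [-0.2, -5.4, -1.6]
gripper_width: 0.0306
gripper_force: 2.7
```

drive_tool:
  series:
    - [0,0.001,0,0,0,0,0.36]
    - [0,0.002,0,0,0,0,0.36]

```text
t: 8.62
position: [0.521, -0.1281, 0.0815]
ee_rot: [[-1.0, -0.001, 0.0], [-0.001, 1.0, -0.003], [-0.0, -0.003, -1.0]]
contact_force: [-0.7, -7.7, -1.4]
gripper_width: 0.0304
gripper_force: 3.6
```

drive_tool:
  series:
    - [0,0.002,0,0,0,0,0.36]
    - [0,0.003,0,0,0,0,0.36]

```text
t: 8.88
position: [0.521, -0.1265, 0.0815]
ee_rot: [[-1.0, -0.001, 0.0], [-0.001, 1.0, -0.003], [-0.0, -0.003, -1.0]]
contact_force: [-0.8, -7.2, -1.0]
gripper_width: 0.0308
gripper_force: 3.5
```

drive_tool:
  series:
    - [0,0.002,0,0,0,0,0.36]
    - [0,0.004,0,0,0,0,0.36]

```text
t: 9.12
position: [0.521, -0.1245, 0.0815]
ee_rot: [[-1.0, -0.001, 0.0], [-0.001, 1.0, -0.003], [-0.0, -0.003, -1.0]]
contact_force: [-0.1, -5.5, -0.7]
gripper_width: 0.0306
gripper_force: 2.8
```

drive_tool:
  series:
    - [0,0.002,0,0,0,0,0.36]
    - [0,0.004,0,0,0,0,0.36]

```text
t: 9.38
position: [0.521, -0.1224, 0.0814]
ee_rot: [[-1.0, -0.001, 0.0], [-0.001, 1.0, -0.003], [-0.0, -0.003, -1.0]]
contact_force: [-0.5, -6.9, -1.6]
gripper_width: 0.0308
gripper_force: 3.5
```

drive_tool:
  series:
    - [0,0.002,0,0,0,0,0.36]
    - [0,0.004,0,0,0,0,0.36]

```text
t: 9.62
position: [0.5209, -0.12, 0.0811]
ee_rot: [[-1.0, -0.001, 0.0], [-0.001, 1.0, -0.002], [-0.0, -0.002, -1.0]]
contact_force: [-0.3, -4.0, -1.7]
gripper_width: 0.0306
gripper_force: 1.5
```

```bash
python3 red.py
```

```text
[233 263  37  32 931] [251.4 278.6] [array([ 0.5239, -0.1207]), array([ 0.5185, -0.1206])]
9.675 [ 0.5208 -0.1195  0.0811] [ 0.2 -2.9 -0. ]
```

The knob appears to be about 3 mm lower, so the pin is entering. One small step more.

drive_tool:
  series:
    - [0,0,0,0,0,0,0.36]
    - [0,0.001,0,0,0,0,0.36]

```text
t: 9.93
position: [0.5208, -0.1185, 0.0812]
ee_rot: [[-1.0, -0.001, -0.0], [-0.001, 1.0, -0.0], [0.0, -0.0, -1.0]]
contact_force: [0.6, -2.5, -1.0]
gripper_width: 0.0307
gripper_force: 1.3
```

```bash
python3 red.py
```

```text
[234 257  36  31 877] [251.5 272.3] [array([ 0.5205, -0.1196]), array([ 0.5154, -0.1195])]
9.975 [ 0.5208 -0.1184  0.0812] [ 0.4 -2.3 -1.6]
```

The pin is home: the cap's x matches a height of 0.1005 and the carriage is at about 0.0546. I'll release, rise, and go beside the lever with the fingers shut.

drive_tool:
  series:
    - [0,-0.002,0,0,0,0,0.4]
    - [0,-0.002,0,0,0,0,0.6]
    - [0,-0.002,0,0,0,0,0.8]
    - [0,-0.002,-0.08,0,0,0,0.8]
    - [0,-0.002,-0.16,0,0,0,0.8]
    - [0.111,0.1,-0.16,0,0,0,0]
    - [0.111,0.1,-0.16,0,0,0,0]
    - [0.111,0.1,-0.16,0,0,0,0]
    - [0.111,0.1,-0.16,0,0,0,0]
    - [0.111,0.1,-0.16,0,0,0,0]
    - [0.111,0.1,-0.16,0,0,0,0]

```text
t: 11.35
position: [0.4657, -0.069, 0.1612]
ee_rot: [[-1.0, -0.0, -0.0], [-0.0, 1.0, 0.0], [0.0, 0.0, -1.0]]
contact_force: [-0.5, -0.9, 0.2]
gripper_width: -0.0003
gripper_force: 0.0
```

```bash
python3 red.py
python3 - <<'E'
from h import *
c=viewer.get_calibration('wrist');w=cv2.imread('pics/w_last.png')
m=cv2.inRange(cv2.cvtColor(w,cv2.COLOR_BGR2HSV),(7,180,100),(18,255,255));n,l,st,ce=cv2.connectedComponentsWithStats(m)
for i in range(1,n):
    if st[i,4]>300: print(st[i],ce[i],atz(c,*ce[i],.09).round(4))
E
```

```text
[177 268  22  19 327] [187.5 277.1] [array([ 0.5206, -0.1194]), array([ 0.5153, -0.1174])]
11.4 [ 0.4656 -0.0689  0.1612] [-0.6  0.6  0.4]
[295 184  25  59 978] [306.82208589 212.42944785] [ 0.4722 -0.0302  0.09  ]
```

View pics/w_last.png

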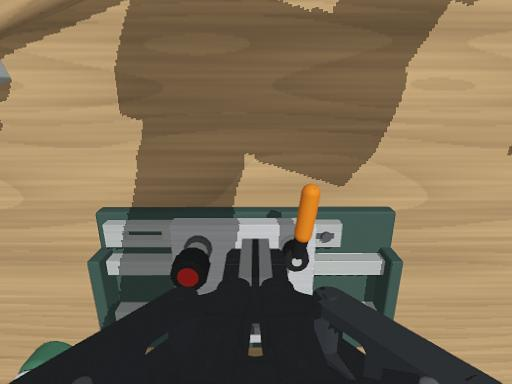

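The pin is still home (cap (187,277), y -0.119). The handle lies from (300,240) to (310,185), with the shut fingers on its -y side. Descend and sweep the lever.

drive_tool:
  series:
    - [0,0,0.09,0,0,0,0]
    - [0,0,0.174,0,0,0,0]
    - [0,0,0.174,0,0,0,0]
    - [0.004,0.02,0.174,0,0,0,0]
    - [0.004,0.035,0.174,0,0,0,0]
    - [0.008,0.051,0.174,0,0,0,0]
    - [0.011,0.067,0.174,0,0,0,0]
    - [0.011,0.084,0.174,0,0,0,0]
    - [0.007,0.101,0.174,0,0,0,0]
    - [-0.002,0.117,0.174,0,0,0,0]
    - [-0.013,0.131,0.174,0,0,0,0]
    - [-0.022,0.138,0.174,0,0,0,0]
    - [-0.032,0.144,0.174,0,0,0,0]
    - [-0.032,0.144,0.174,0,0,0,0]

```text
t: 13.15
position: [0.4811, 0.0031, 0.0754]
ee_rot: [[-1.0, -0.002, -0.001], [-0.002, 1.0, -0.002], [0.001, -0.002, -1.0]]
contact_force: [-2.3, -3.8, 2.7]
gripper_width: 0.0003
gripper_force: 2.3
```

```bash
python3 red.py
```

```text
13.2 [0.4811 0.0031 0.0754] [-2.5 -3.9  2.7]
```

View pics/w_last.png

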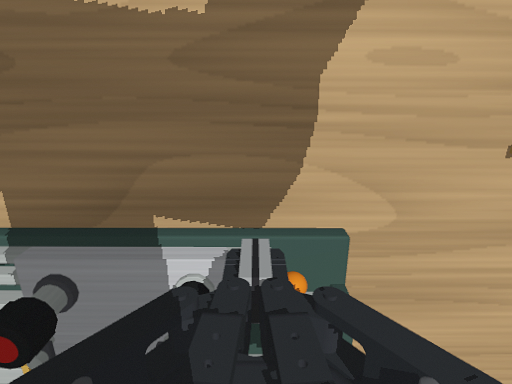

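The handle's end shows at about (297,283), and the lever is following. Continue the arc.

drive_tool:
  series:
    - [-0.011,0.006,0,0,0,0,0]
    - [-0.022,0.011,0,0,0,0,0]
    - [-0.022,0.011,0,0,0,0,0]

```text
t: 13.58
position: [0.4916, 0.0088, 0.0751]
ee_rot: [[-1.0, -0.002, -0.002], [-0.002, 1.0, -0.002], [0.002, -0.002, -1.0]]
contact_force: [-3.4, -2.2, 1.4]
gripper_width: -0.0003
gripper_force: 2.3
```

Run:
```python
from h import *
s=snap('scene','s1.png');cv2.imwrite('pics/s1c.png',cv2.resize(s[180:290,190:325,::-1],(675,550),interpolation=cv2.INTER_CUBIC))
cs=viewer.get_calibration('scene')
for th in(.9,1.1,1.2,1.3,1.4):print(th,((proj(cs,[.5206-.069*np.cos(th),-.0344+.069*np.sin(th),.085])-[190,180])*5).round())
print(((proj(cs,[.5206,-.0344,.085])-[190,180])*5).round())
```

```text
0.9 [318.  30.]
1.1 [341.  30.]
1.2 [352.  32.]
1.3 [364.  34.]
1.4 [374.  37.]
[322. 110.]
```

View pics/s1c.png

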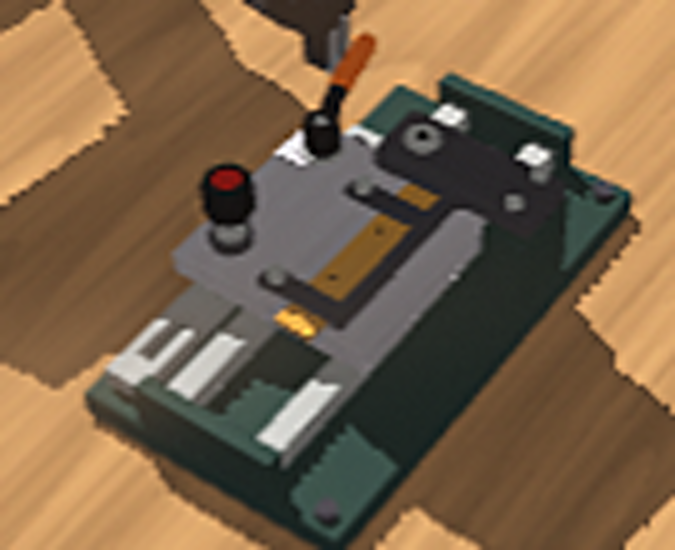

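The handle end at about (368,40) in the crop corresponds to roughly 1.33 rad. A slight push more for margin, then back off and rise.

drive_tool:
  series:
    - [-0.005,0.001,0,0,0,0,0]
    - [-0.006,0.001,0,0,0,0,0]
    - [-0.006,0.001,0,0,0,0,0]
    - [0.02,-0.01,0,0,0,0,0]
    - [0.04,-0.01,0,0,0,0,0]
    - [0.06,-0.01,-0.1,0,0,0,0]
    - [0.06,-0.01,-0.2,0,0,0,0]
    - [0.16,0.15,-0.3,0,0,0,0]
    - [0.16,0.15,-0.3,0,0,0,0]
    - [0.16,0.15,-0.3,0,0,0,0]
    - [0.16,0.15,-0.3,0,0,0,0]

```text
t: 15.0
position: [0.4118, 0.0838, 0.2239]
ee_rot: [[-1.0, -0.001, 0.0], [-0.001, 1.0, -0.0], [-0.0, -0.0, -1.0]]
contact_force: [0.3, -0.6, -0.1]
gripper_width: 0.0
gripper_force: 0.0
```

Run:
```python
from h import *
b=snap('top','t1.png');s=snap('scene','s2.png')
t=cv2.imread('pics/t1.png');s=cv2.imread('pics/s2.png')
cv2.imwrite('pics/c1.png',np.hstack([cv2.resize(t[145:230,225:335],(440,340),interpolation=cv2.INTER_CUBIC),cv2.resize(s[190:290,200:325],(360,340),interpolation=cv2.INTER_CUBIC)]))
ct,cs=viewer.get_calibration('top'),viewer.get_calibration('scene')
for im,c,(x0,x1,y0,y1) in((t,ct,(250,290,185,225)),(s,cs,(235,280,175,215))):
    m=cv2.inRange(cv2.cvtColor(im,cv2.COLOR_BGR2HSV)[y0:y1,x0:x1],(5,170,80),(18,255,255));ys,xs=np.nonzero(m)
    P=atz(c,xs.mean()+x0,ys.mean()+y0,.088);print(len(xs),P,np.arctan2(P[1]+.0344,.5206-P[0]))
m=cv2.inRange(cv2.cvtColor(s,cv2.COLOR_BGR2HSV)[200:240,215:250],(0,130,70),(8,255,255));ys,xs=np.nonzero(m);print('knob',atz(cs,xs.mean()+215,ys.mean()+200,.1005))
q=robot.sense();print(q['t'],q['contact_force'])
```

```text
45 [0.51356839 0.00653966 0.088     ] 1.4007005965012707
57 [0.51274956 0.00799876 0.088     ] 1.3877125093224898
knob [ 0.51901118 -0.11986729  0.1005    ]
15.1 [0.28866298 0.07492834 0.67955051]
```

View pics/c1.png

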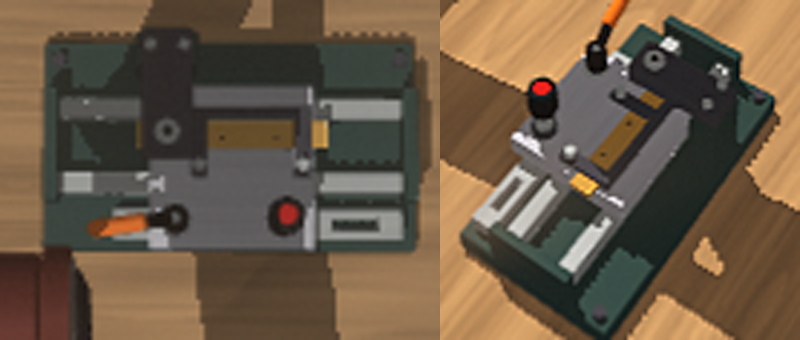

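The lever points nearly along +y: both views give about 1.39 rad. The knob is still low at y -0.120 and the arm is clear, so I'm handing in.

```bash
python3 -c "
from plant import robot;print(robot.close_job())"
```

```text
the job is handed in; nothing more can be done
None
```

The job is handed in (no verdict came back): the pin is home in the first drilling hole with the carriage at about 0.055 m, the clamp is turned to about 1.39 rad, and the arm is clear; these are camera estimates.

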